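# Release a steel pin from the two-key feeder

## Task

Let the steel pin out on the feeder with the green keys: with the two fingertips push both green keys down together, never one without the other, and hold them fully down until the pin has rolled to the end stop of its chute and lies still there; then let both keys spring up and move clear. Do not touch, push or lift the pin itself, and leave the blue feeder with its brass pin and the other things on the bench as they are.

Things in the scene. Friction and masses are not known exactly. Their poses are not given: they have to be found in the camera images.
- green: The feeder to work, fixed to the bench: 234 mm long (x), 130 wide (y). Origin at bench height; x runs level down the chute, z up. x -100 to -30 mm: grey block, 55 mm high, with two green round keys. x -30 to 130 mm: open dark chute, 86 mm wide inside, falling 0.2 rad from 52 to 20 mm height, walls 20 mm above its deck; then an end stop 50 mm high (yellow pad).
- green_teeth (a point): Point on the chute's deck midway between two small green catch teeth (feeder x = 18 mm, y = +-30 mm) that stand 6.5 mm out of the deck. Each is one piece with the key on its side and sinks as far as that key. The teeth hold the steel pin back; either one alone still blocks it.
- blue: The other feeder, of the same build and frame, with blue keys and teeth and a brass pin. Leave alone.
- green_left_top (a point): Centre of the top face of the green key on the feeder's +y side: a round cap 32 mm across, its top 73 mm above the bench when up (18 mm above the block), at feeder x = -65 mm, y = +30 mm. The two keys are 60 mm apart centre to centre, so 28 mm clear between the caps. The point moves down with the key.
- green_right_top (a point): The same for the other green key, at feeder y = -30 mm.
- green_left (a joint): Travel of the +y green key: 0 up, 0.008 m fully down. It springs back: 1.2 N to start, 4 N to be fully down (8 N for the pair), then a hard stop. The pin is let go at about 6.3 mm.
- green_right (a joint): The same for the -y green key.
- green_roller: Centre of the loose steel pin (hollow-looking cylinder 30 mm in diameter, 80 mm long, about 0.25 kg) that lies across the green chute, its axis along the feeder's y, at first against the two teeth at feeder x of about 5 mm, centre 60 mm above the bench. Once both teeth are down it rolls about 110 mm to the end stop in about half a second.
- green_stop (a point): Where the steel pin's centre rests when it lies against the end stop (feeder x = 115 mm, y = 0); axes as the feeder's.
- blue_left (a joint): Travel of the blue key on the blue feeder's +y side (0 up, 0.008 m down), not to be pressed.
- blue_right (a joint): The same for the other blue key.
- blue_roller: Centre of the loose brass pin held in the blue feeder, 30 mm in diameter, 80 mm long; to stay where it is.
- socket: Bystander: steel wrench socket standing between the feeders, 36 mm in diameter, 50 mm high. Origin: centre of its underside.
- filter: Bystander: orange oil filter standing upright at the left or right outer side, 76 mm in diameter, 90 mm high. Origin: centre of its underside.
- jar: Bystander: closed jar standing upright at the other outer side, 60 mm in diameter, 90 mm high. Origin: centre of its underside.
Mind the look-alikes: they are no part of the job. What is shaped like the green_roller but red or turquoise is not meant.

How it is judged:
By the outcome, as a careful person would: the job done as asked, in the order asked, and still so for the second after the job is handed in, with the robot touching nothing.
It also fails if it takes over 29 s, if anything falls off the work surface, if the arm or the gripper's body presses on something with over 40 N, if the wrist force passes 120 N, or if a joint passes its speed limit or range.

## Robot

A 6-joint arm with a two-finger parallel gripper is mounted at the origin on the work surface. World frame = base frame: x ahead of the robot, y to its left, z up, the work surface at z = 0. Lengths are in m, angles in rad, forces in N, time in s.
With the tool pointing down it reaches from about 0.425 to 0.95 m from the base axis. Payload 3.5 kg.
Tool frame: the origin (TCP) lies at the very end of the fingers, on their centre line; the grasp point (between the pads) lies 19 mm behind it; y points along the fingers, z is the direction in which the jaws open and shut, and the axes are right-handed (so a half turn about y gives the same grasp; the last joint's range is limited). The gripper opens to 85 mm and grips with 20 to 120 N. Pads are 22 mm wide; open, the fingers measure 114 mm over their backs; the gripper's body (76 mm by 85 mm) begins 54 mm behind the grasp point. The pads swing forward as they close: fully open they stand 13 mm farther back than shut.
Start: joints at [-1.259, 0.286, 1.577, -0, 1.279, -0.15], TCP at [0.301, -0.604, 0.231] pointing down, gripper open.
Joint ranges: [-2.77, 2.77], [-0.9, 2.22], [0.21, 2.48], [-1.53, 4.67], [0.24, 2.81], [-2.84, 2.84]. Speed limits (rad/s): [2.79, 2.79, 3.14, 3.14, 3.14, 3.14].

## Interface

Orientations are given as a unit quaternion [x, y, z, w].
In Python, from plant import ctrl gives the robot as it stands. The module is installed in compiled form; this text tells all that it offers.
- The arm moves only by the tool jog_arm, never from a script. Its argument "deltas" is a list of rows, each a list of 3 entries, a list of its own where there are three numbers: the turn, a rotation vector about the tool's x, y, z in rad, then the shift along the tool's x, y, z in m, then the opening, from 0 (shut) to 1 (fully open). In form: [[[wx, wy, wz], [dx, dy, dz], gripper], ...]. A call has 1 to 10 rows; each row is the pose to reach, as a shift and turn from the pose measured when the call began, along the tool's axes at that moment; what a row does not reach only later rows make up. A row lasts 1/12 s, in which the tool goes at most 41.7 mm and 7.16 degrees, less where a joint would pass 70% of its speed; a pose out of reach is approached as far as the arm can. A call with a gripper value outside its range is refused whole. The fingers move at their own pace and stop on an object; "force" is the grip in N (left out, the last holds). Time passes only in rows, so rows that repeat a pose let the fingers close. It gives the time, the measured TCP pose, the force and the opening at its end, in the units of the state.
- ctrl.get_state(): the state, without advancing time (a new reading comes with each control period).
- ctrl.read_camera(name): name is "scene" or "side" or "wrist"; returns a dict with "pixels" (400x640x3 uint8, blue, green, red), "range_z" (400x640 float32, m along the optical axis (not along the pixel's ray), 0 where there is no reading), "fx", "fy", "cx", "cy" (pixels), "k1" (the pictures are not rectified: a ray, as slopes to the right and down, at radius r is drawn at 1 + k1 r^2 times it, then the intrinsics apply), "T" (4x4, takes a point from camera to world coordinates); the wrist camera has in their place "mount" (4x4, takes a point from camera to tool coordinates, whose origin is the TCP and whose axes are the tool frame's). Camera axes: x right, y up, looking along -z (the intrinsics and any distortion apply to the point x, -y, -z); pixel columns grow to the right and rows downward; lengths in m; the calibration is good to about 2 mm. A picture is of the moment at which its call begins: read the wrist's pose just before it.
- ctrl.sign_off(): hands the job in, once; it reports no verdict.
The state is a dict: "time": time; "qpos": joint angles; "dq": joint speeds; "joint_efforts": joint torques, N m; "eef_pos": TCP position; "tcp_rot": TCP orientation; "contact_force": force on the tool from outside, world axes, zero at the start; "wrist_torque": the same for the moment, N m; "opening": opening from 0.0 (shut) to 1.0 (fully open).
Only numpy, scipy, OpenCV 4.12 (cv2) and the standard library are available. Lean on these libraries where they do the work, as an engineer would, in place of code of your own. Each camera call takes 0.05 s, during which the arm holds its last target.

## Working session

There is one attempt and no reset: what is moved stays moved. The work goes in short steps, Python scripts to look and compute and a tool call to move; the robot and the scene stay as the last step left them, time stands still between calls to the robot, and variables do not carry over. Pictures are saved under pics/ and viewed, and the job is handed in when it is done.

Besides the shell and the picture viewer there is one more tool, called after "Emit:" as name(argument=value, ...), one argument or row to a line, values as JSON. jog_arm: Moves the arm, as the interface text tells. Its arguments: {"type":"object","properties":{"deltas":{"type":"array","items":{"type":"array"}},"force":{"type":"number"}},"required":["deltas"]}

```bash
mkdir -p pics; python3 - <<'E'
from plant import ctrl
import cv2,numpy as np
s=ctrl.get_state(); print({k:np.round(v,4).tolist() for k,v in s.items()})
for n in ("scene","side"):
    c=ctrl.read_camera(n); cv2.imwrite(f"pics/{n}0.png",c["pixels"]); np.savez(f"{n}0.npz",**c)
    print(n,c["fx"],c["cx"],c["cy"],c["k1"],np.round(c["T"],3).tolist())
E
```

```text
{'time': 0.0, 'qpos': [-1.259, 0.2871, 1.5782, 0.0, 1.2786, -0.15], 'dq': [-0.0004, -0.0002, -0.0003, 0.0003, 0.0011, 0.0019], 'joint_efforts': [-0.0006, -40.5986, -29.2625, -0.0001, 0.0059, -0.0], 'eef_pos': [0.3006, -0.6036, 0.23], 'tcp_rot': [-0.1619, 0.6892, -0.6875, 0.1618], 'contact_force': [0.4069, -1.2931, 0.248], 'wrist_torque': [-0.0352, 0.0274, -0.0469], 'opening': 1.0017}
scene 380.69546977468565 317.93088787967474 200.3497219572045 0.024801719370068278 [[0.599, -0.459, 0.656, 1.281], [0.8, 0.332, -0.499, -0.545], [0.011, 0.824, 0.567, 0.672], [0.0, 0.0, 0.0, 1.0]]
side 498.8484323384146 317.39693198866917 203.73644609151995 -0.11255196681419469 [[-0.898, 0.345, -0.274, 0.171], [-0.441, -0.689, 0.575, 0.877], [0.01, 0.637, 0.771, 1.233], [0.0, 0.0, 0.0, 1.0]]
```

View pics/scene0.png

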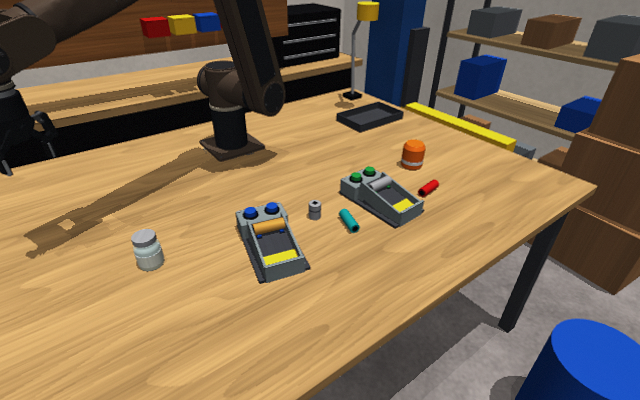

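View pics/side0.png

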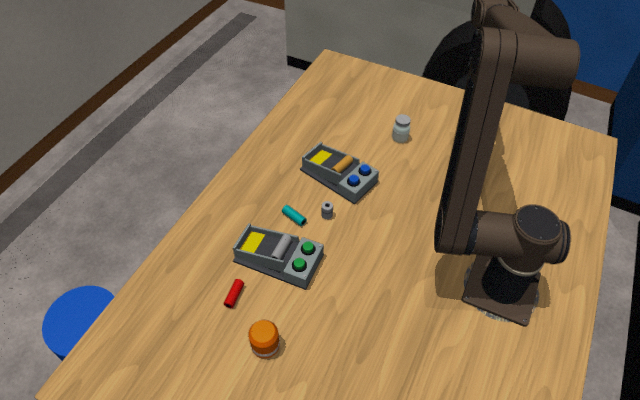

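The scene view shows the green keys at (356,177) and (370,172) with the steel pin at (381,183). In the side view they are at (308,248) and (299,264). The blue feeder, with the brass pin, is at scene (262,212). The loose red (429,187) and turquoise (348,220) cylinders are decoys. Next I measure the keys.

```bash
cat > h.py <<'E'
import numpy as np,cv2
def ray(c,u,v):
    p=cv2.undistortPoints(np.array([[[u,v]]],float),np.array([[c["fx"],0,c["cx"]],[0,c["fy"],c["cy"]],[0,0,1.]]),np.array([float(c["k1"]),0,0,0]))[0,0]
    # inverse of drawn=(1+k1 r^2)*ray -> OpenCV forward model
    return np.array([p[0],-p[1],-1.])
def plane(c,u,v,z,T=None):
    T=c["T"] if T is None else T
    d=T[:3,:3]@ray(c,u,v); o=T[:3,3]; return o+d*(z-o[2])/d[2]
def depthpt(c,u,v,T=None):
    T=c["T"] if T is None else T
    return (T@np.append(ray(c,u,v)*c["range_z"][int(round(v)),int(round(u))],1))[:3]
def blobs(img,lo,hi,amin=15):
    m=cv2.inRange(cv2.cvtColor(img,cv2.COLOR_BGR2HSV),lo,hi)
    n,l,st,ce=cv2.connectedComponentsWithStats(m)
    return [(st[i].tolist(),ce[i],l==i) for i in range(1,n) if st[i,4]>=amin]
E
python3 - <<'E'
from h import *
for n in ("scene","side"):
    c=dict(np.load(f"{n}0.npz"))
    for nm,lo,hi in(("green",(50,120,40),(75,255,255)),("yellow",(24,150,120),(34,255,255)),("teal",(80,120,50),(95,255,255)),("red",(0,200,100),(4,255,255)),("orange",(6,200,120),(14,255,255))):
        for st,ce,m in blobs(c["pixels"],lo,hi):
            v,u=np.nonzero(m); P=np.array([depthpt(c,a,b) for a,b in zip(u,v)])
            if st[4]>3000: continue
            top=P[P[:,2]>np.percentile(P[:,2],60)] 
            print(n,nm,st,ce.round(1),"zmax",P[:,2].max().round(4),"topctr",top.mean(0).round(4),"ray73",plane(c,*ce,.073).round(4))
    im=c["pixels"]; 
    x,y=((330,150) if n=="scene" else (225,215))
    cv2.imwrite(f"pics/{n}0c.png",cv2.resize(im[y:y+85,x:x+110],None,fx=6,fy=6,interpolation=cv2.INTER_CUBIC))
E
```

```text
scene green [365, 167, 10, 8, 67] [369.2 170.5] zmax 0.6721 topctr [0.5676 0.1919 0.0949] ray73 [0.55   0.2119 0.073 ]
scene green [351, 173, 10, 8, 69] [355.9 176.4] zmax 0.075 topctr [0.5452 0.1599 0.073 ] ray73 [0.5528 0.154  0.073 ]
scene yellow [358, 2, 21, 3, 61] [368.3   3. ] zmax 0.4523 topctr [-0.0023  0.6772  0.4519] ray73 [-2.175   2.7493  0.073 ]
scene yellow [167, 14, 27, 5, 85] [180.3  16.3] zmax 0.6721 topctr [-0.6295  0.1127  0.3652] ray73 [-2.4334  0.7196  0.073 ]
scene yellow [406, 102, 110, 43, 836] [462.1 123.3] zmax 0.6721 topctr [ 0.1433  1.5241 -0.2701] ray73 [0.4923 0.7656 0.073 ]
scene yellow [393, 198, 21, 14, 142] [402.6 204.7] zmax 0.0482 topctr [0.6929 0.2103 0.0295] ray73 [0.7408 0.1577 0.073 ]
scene yellow [263, 249, 35, 16, 276] [279.8 256.5] zmax 0.0314 topctr [ 0.6691 -0.1988  0.0292] ray73 [ 0.7179 -0.2238  0.073 ]
scene teal [339, 209, 20, 24, 214] [348.2 219.2] zmax 0.6721 topctr [0.6671 0.0277 0.0438] ray73 [ 0.7033 -0.0059  0.073 ]
scene red [140, 16, 28, 6, 86] [153.3  18.6] zmax 0.3562 topctr [-0.6914  0.0026  0.3552] ray73 [-2.4371  0.4867  0
[... 757 characters left out ...]
 12, 112] [298.7 263.3] zmax 0.0779 topctr [0.5363 0.2223 0.075 ] ray73 [0.5353 0.2252 0.073 ]
side yellow [310, 150, 22, 14, 176] [320.6 156.6] zmax 1.2334 topctr [ 0.6631 -0.1965  0.0472] ray73 [ 0.662  -0.1731  0.073 ]
side yellow [241, 232, 24, 21, 287] [252.6 241.6] zmax 1.2334 topctr [0.6914 0.1971 0.0403] ray73 [0.686  0.2192 0.073 ]
side teal [282, 205, 24, 21, 212] [293.  214.5] zmax 1.2334 topctr [0.6428 0.0536 0.0449] ray73 [0.6293 0.081  0.073 ]
side red [224, 279, 20, 27, 234] [233.7 291.8] zmax 0.0353 topctr [0.6676 0.3626 0.0306] ray73 [0.6477 0.3814 0.073 ]
side orange [249, 323, 29, 25, 214] [263.7 339.7] zmax 0.0938 topctr [0.504  0.4615 0.086 ] ray73 [0.5092 0.4634 0.073 ]
```

```bash
python3 - <<'E'
import cv2,numpy as np
a=cv2.imread("pics/scene0c.png");b=cv2.imread("pics/side0c.png")
cv2.imwrite("pics/both.png",cv2.resize(np.vstack([a,b]),(388,600)))
E
```

```text
(no output)
```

View pics/side0c.png

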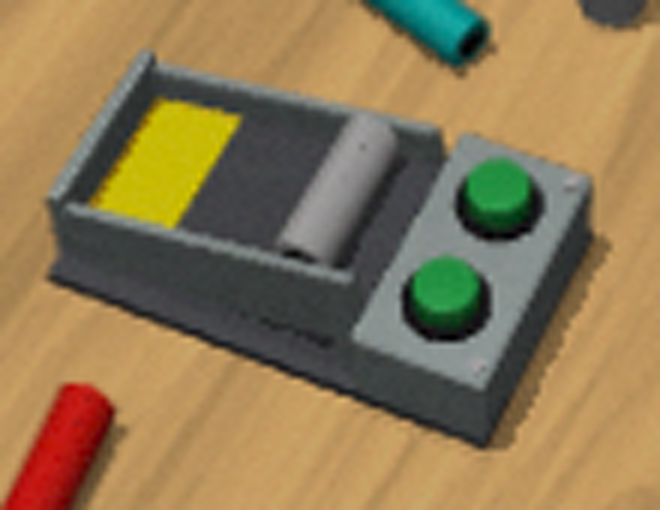

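The side crop confirms it: green keys on the grey block at crop (500,200) and (445,295), and the steel pin behind the teeth at (340,190). The chute runs away from the robot, roughly +x. Next I work out a hover pose above the keys for a wrist picture.

```bash
cat >> h.py <<'E'
from scipy.spatial.transform import Rotation as Ro
def go(s,p,zdir):
    R=Ro.from_quat(s["tcp_rot"]).as_matrix(); y=np.array([0,0,-1.]); z=np.array([zdir[0],zdir[1],0]);z/=np.linalg.norm(z)
    G=np.column_stack([np.cross(y,z),y,z]); 
    return Ro.from_matrix(R.T@G).as_rotvec().round(4), (R.T@(np.array(p)-s["eef_pos"])).round(4), np.linalg.norm(np.array(p)-s["eef_pos"])
E
python3 - <<'E'
from h import *
from plant import ctrl
s=ctrl.get_state(); R=Ro.from_quat(s["tcp_rot"]).as_matrix(); print(R.round(3)); print(s["qpos"])
for sg in(1,-1): print(go(s,[.50,.195,.24],[-.03*sg,sg]))
c=ctrl.read_camera("wrist"); print(c["mount"].round(3).tolist(),c["fx"])
E
```

```text
[[-0.895 -0.001  0.446]
 [-0.446  0.002 -0.895]
 [-0.    -1.    -0.002]]
[-1.25898521e+00  2.87096051e-01  1.57803424e+00  1.19227599e-05
  1.27862062e+00 -1.50033600e-01]
(array([ 2.0000e-04, -2.7097e+00, -3.0000e-03]), array([-0.5344, -0.0084, -0.6262]), np.float64(0.8232738337583473))
(array([2.200e-03, 4.319e-01, 1.000e-04]), array([-0.5344, -0.0084, -0.6262]), np.float64(0.8232738337583473))
[[0.0, -0.957, -0.29, -0.073], [-0.0, 0.29, -0.957, -0.143], [1.0, 0.0, 0.0, 0.0], [0.0, 0.0, 0.0, 1.0]] 333.60540727531964
```

Emit:
jog_arm(
  deltas=[
    [[0, 0.043, 0], [-0.057, -0.008, -0.061], 0.54],
    [[0, 0.086, 0], [-0.113, -0.008, -0.122], 0.54],
    [[0, 0.13, 0], [-0.17, -0.008, -0.183], 0.54],
    [[0, 0.173, 0], [-0.227, -0.008, -0.244], 0.54],
    [[0, 0.216, 0], [-0.284, -0.008, -0.305], 0.54],
    [[0, 0.259, 0], [-0.34, -0.008, -0.366], 0.54],
    [[0, 0.302, 0], [-0.397, -0.008, -0.427], 0.54],
    [[0, 0.346, 0], [-0.454, -0.008, -0.488], 0.54],
    [[0, 0.389, 0], [-0.51, -0.008, -0.549], 0.54],
    [[0, 0.432, 0], [-0.567, -0.008, -0.61], 0.54],
  ],
)

```text
time: 0.98
eef_pos: [0.4184, -0.2027, 0.2381]
tcp_rot: [-0.01, 0.708, -0.706, 0.009]
contact_force: [1.2, 0.3, -0.3]
opening: 0.541
```

```bash
python3 - <<'E'
from h import *
from plant import ctrl
s=ctrl.get_state(); print(s["time"],s["eef_pos"],s["opening"],s["qpos"].round(2) if hasattr(s["qpos"],"round") else s["qpos"]);
print(go(s,[.537,.195,.24],[.03,-1]))
E
```

```text
0.9833 [ 0.41841067 -0.20269572  0.23807723] 0.5408047223900986 [-0.67 -0.2   2.07  0.    1.28  0.87]
(array([ 0.0019, -0.0029,  0.0004]), array([-0.1293, -0.0012, -0.3943]), np.float64(0.41500483122904197))
```

Emit:
jog_arm(
  deltas=[
    [[0.002, -0.003, 0], [-0.129, -0.001, -0.394], 0.54],
    [[0.002, -0.003, 0], [-0.129, -0.001, -0.394], 0.54],
    [[0.002, -0.003, 0], [-0.129, -0.001, -0.394], 0.54],
    [[0.002, -0.003, 0], [-0.129, -0.001, -0.394], 0.54],
    [[0.002, -0.003, 0], [-0.129, -0.001, -0.394], 0.54],
    [[0.002, -0.003, 0], [-0.129, -0.001, -0.394], 0.54],
    [[0.002, -0.003, 0], [-0.129, -0.001, -0.394], 0.54],
    [[0.002, -0.003, 0], [-0.129, -0.001, -0.394], 0.54],
    [[0.002, -0.003, 0], [-0.129, -0.001, -0.394], 0.54],
    [[0.002, -0.003, 0], [-0.129, -0.001, -0.394], 0.54],
  ],
)

```text
time: 1.82
eef_pos: [0.5366, 0.1969, 0.2395]
tcp_rot: [0.011, -0.707, 0.707, -0.011]
contact_force: [1.2, -0.3, -0.5]
opening: 0.543
```

Emit:
jog_arm(
  deltas=[
    [[0, 0, 0], [0, 0, 0], 0.54],
  ],
)

```text
time: 1.9
eef_pos: [0.5371, 0.2025, 0.2391]
tcp_rot: [-0.013, 0.708, -0.706, 0.013]
contact_force: [-0.3, -0.6, 0.0]
opening: 0.542
```

```bash
python3 - <<'E'
from h import *
from plant import ctrl
s=ctrl.get_state(); c=ctrl.read_camera("wrist"); print(s["time"],s["eef_pos"],s["opening"],s["dq"].round(3))
cv2.imwrite("pics/w1.png",c["pixels"]); np.savez("w1.npz",**c,pos=s["eef_pos"],rot=s["tcp_rot"])
M=np.eye(4);M[:3,:3]=Ro.from_quat(s["tcp_rot"]).as_matrix();M[:3,3]=s["eef_pos"];T=M@c["mount"]
for st,ce,m in blobs(c["pixels"],(50,120,40),(75,255,255),40)+blobs(c["pixels"],(24,150,120),(34,255,255),40):
    v,u=np.nonzero(m); P=np.array([depthpt(c,a,b,T) for a,b in zip(u,v)])
    t=P[abs(P[:,2]-.073)<.003]
    print(st,ce.round(1),plane(c,*ce,.073,T).round(4),len(t),t.mean(0).round(4) if len(t) else P.mean(0), t.min(0) if len(t) else 0,t.max(0)if len(t) else 0, np.median(P,0).round(4))
E
```

```text
1.9 [0.53708551 0.2025182  0.23907323] 0.5424025544405164 [-0.026 -0.021  0.037 -0.069  0.029 -0.031]
[282, 159, 33, 35, 894] [298.3 175.9] [0.5386 0.2212 0.073 ] 824 [0.5383 0.2215 0.0733] [0.52220952 0.20615725 0.070022  ] [0.55339371 0.2368155  0.07559238] [0.5387 0.2212 0.0733]
[344, 158, 34, 35, 903] [360.4 175. ] [0.5417 0.1623 0.073 ] 829 [0.5414 0.1623 0.0733] [0.52529259 0.14696091 0.07005498] [0.55668457 0.17703426 0.07571277] [0.5418 0.1625 0.0733]
[283, 0, 90, 21, 1794] [326.9   9.5] [0.6824 0.2002 0.073 ] 0 [0.69251402 0.19960173 0.02985951] 0 0 [0.6928 0.1997 0.0289]
```

View pics/w1.png

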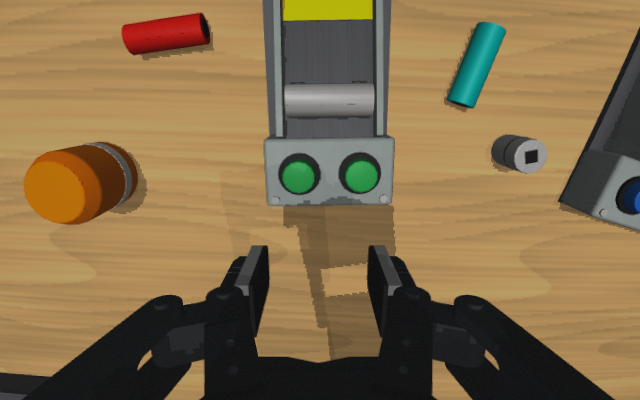

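The wrist picture shows the keys at (298,176) and (360,175), the steel pin at (330,100), and fingertips near (258,250) and (378,250). The keys measure 59 mm apart at z = 73 mm, which matches the sizes given. Next I check the fingertip geometry in tool coordinates.

```bash
python3 - <<'E'
from h import *
c=dict(np.load("w1.npz"));I=c["mount"]
D=c["range_z"]; P=[]
for v in range(238,345,1):
    for u in range(200,440,1):
        if 0<D[v,u]<.25: P.append((*depthpt(c,u,v,I),u,v))
P=np.array(P); print(len(P))
for sg in(1,-1):
    q=P[(P[:,2]*sg>0)]; ym=np.percentile(q[:,1],99.5); t=q[q[:,1]>ym-.006]
    print(sg,"ymax",q[:,1].max(),ym,"x",t[:,0].min(),t[:,0].max(),"z",t[:,2].min(),t[:,2].max(),len(t), t[:,3:].min(0),t[:,3:].max(0))
from plant import ctrl
s=ctrl.get_state()
print(go(s,[.540,.192,.100],[.053,-1]))
E
```

```text
9994
1 ymax -0.0020220403304908596 -0.0053621553181535005 x -0.011048697030273572 0.012099113648009086 z 0.02302066517160362 0.035646315341663334 218 [367. 245.] [398. 291.]
-1 ymax -0.002814466251815112 -0.005058007017770822 x -0.011022182910957093 0.01188904406712292 z -0.03478022611933677 -0.02220901361659071 194 [238. 245.] [269. 291.]
(array([ 0.0001, -0.0173,  0.0017]), array([-0.0035,  0.1388,  0.0084]), np.float64(0.13906524161568237))
```

```bash
python3 - <<'E'
import cv2
a=cv2.imread("pics/w1.png")[235:345,200:440]
cv2.imwrite("pics/w1c.png",cv2.convertScaleAbs(cv2.resize(a,None,fx=3,fy=3),alpha=2,beta=20))
E
```

```text
(no output)
```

View pics/w1c.png

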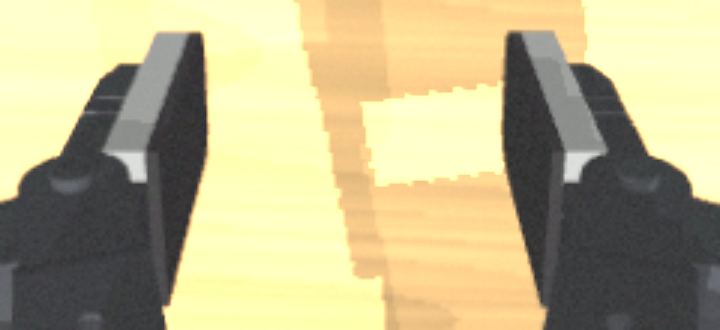

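The pads are centred about ±28 mm from the centre line, and their ends sit about 3 mm behind the TCP. I widen slightly and descend to just above the caps.

Emit:
jog_arm(
  deltas=[
    [[0, -0.017, 0.002], [-0.0035, 0.04, 0.0084], 0.59],
    [[0, -0.017, 0.002], [-0.0035, 0.08, 0.0084], 0.59],
    [[0, -0.017, 0.002], [-0.0035, 0.115, 0.0084], 0.59],
    [[0, -0.017, 0.002], [-0.0035, 0.14, 0.0084], 0.59],
    [[0, -0.017, 0.002], [-0.0035, 0.149, 0.0084], 0.59],
    [[0, -0.017, 0.002], [-0.0035, 0.149, 0.0084], 0.59],
    [[0, -0.017, 0.002], [-0.0035, 0.149, 0.0084], 0.59],
    [[0, -0.017, 0.002], [-0.0035, 0.149, 0.0084], 0.59],
  ],
)

```text
time: 2.62
eef_pos: [0.5418, 0.1918, 0.0923]
tcp_rot: [-0.017, 0.707, -0.707, 0.02]
contact_force: [0.6, -0.4, -0.2]
opening: 0.592
```

```bash
cat > look.py <<'E'
import sys
from h import *
from plant import ctrl
n=sys.argv[1]
s=ctrl.get_state(); c=ctrl.read_camera("wrist"); print(s["time"],s["eef_pos"].round(4),round(float(s["opening"]),3),s["dq"].round(3),s["contact_force"].round(1),s["wrist_torque"].round(2))
cv2.imwrite(f"pics/{n}.png",c["pixels"]); np.savez(f"{n}.npz",**c)
M=np.eye(4);M[:3,:3]=Ro.from_quat(s["tcp_rot"]).as_matrix();M[:3,3]=s["eef_pos"];T=M@c["mount"];print(M[:3,:3].round(4))
for st,ce,m in blobs(c["pixels"],(50,120,40),(75,255,255),40):
    v,u=np.nonzero(m); P=np.array([depthpt(c,a,b,T) for a,b in zip(u,v)])
    print(st,ce.round(1),np.median(P,0).round(4),P.min(0).round(4),P.max(0).round(4))
print(go(s,[.540,.192,.074],[.053,-1]))
E
python3 look.py w2
```

```text
2.6167 [0.5418 0.1918 0.0923] 0.592 [ 0.004 -0.01  -0.01  -0.001 -0.004  0.   ] [ 0.6 -0.4 -0.2] [-0.02  0.03 -0.01]
[[-9.986e-01  4.600e-03  5.220e-02]
 [-5.220e-02  7.000e-04 -9.986e-01]
 [-4.600e-03 -1.000e+00 -5.000e-04]]
[233, 212, 60, 60, 2336] [265.4 238.3] [0.5429 0.2183 0.0732] [0.5148 0.1953 0.0549] [0.6142 0.2403 0.2359]
[343, 212, 60, 60, 2337] [369.6 238.4] [0.5459 0.1653 0.0733] [0.5211 0.1428 0.0591] [0.6142 0.1953 0.2359]
(array([ 0.0005, -0.0007, -0.0046]), array([ 0.0019,  0.0183, -0.0002]), np.float64(0.01840989382629393))
```

View pics/w2.png

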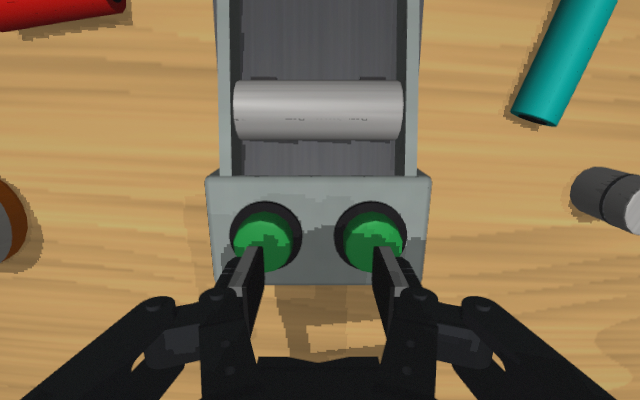

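Both fingertips line up over their caps, at (245,265) and (390,265), and the pin is still at (318,110). Now I press.

Emit:
jog_arm(
  deltas=[
    [[0.0005, 0, -0.0046], [0.001, 0.008, 0], 0.59],
    [[0.0005, 0, -0.0046], [0.002, 0.016, 0], 0.59],
    [[0.0005, 0, -0.0046], [0.002, 0.021, 0], 0.59],
    [[0.0005, 0, -0.0046], [0.002, 0.025, 0], 0.59],
    [[0.0005, 0, -0.0046], [0.002, 0.028, 0], 0.59],
    [[0.0005, 0, -0.0046], [0.002, 0.031, 0], 0.59],
    [[0.0005, 0, -0.0046], [0.002, 0.031, 0], 0.59],
  ],
)

```text
time: 3.25
eef_pos: [0.5399, 0.1919, 0.0623]
tcp_rot: [0.019, -0.707, 0.707, -0.018]
contact_force: [-3.4, -1.2, 8.1]
opening: 0.591
```

```bash
python3 look.py w3
```

```text
3.25 [0.5399 0.1919 0.0623] 0.591 [ 0.    -0.004  0.003 -0.    -0.001 -0.001] [-3.4 -1.2  8.1] [-0.16  0.68 -0.02]
[[-9.986e-01 -1.200e-03  5.260e-02]
 [-5.260e-02 -4.000e-04 -9.986e-01]
 [ 1.200e-03 -1.000e+00  3.000e-04]]
[222, 228, 67, 63, 1991] [260.4 253. ] [0.5442 0.2158 0.0656] [0.5231 0.1955 0.058 ] [0.6131 0.2385 0.2054]
[348, 228, 67, 63, 1982] [375.6 253. ] [0.5472 0.1675 0.0656] [0.5227 0.1443 0.0585] [0.6131 0.1955 0.2054]
(array([-0.0003, -0.0004,  0.0012]), array([-0.0001, -0.0117, -0.0001]), np.float64(0.011729135130045757))
```

View pics/w3.png

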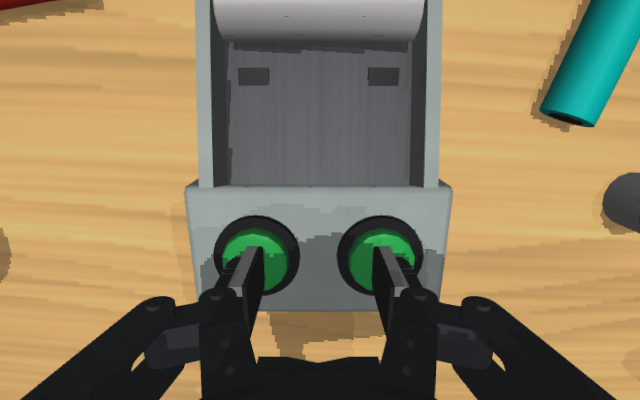

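Both keys are about 7.6 mm down and the pin is already rolling, now at (318,15). I press slightly further onto the hard stop and hold.

Emit:
jog_arm(
  deltas=[
    [[0, 0, 0], [0, 0.001, 0], 0.59],
    [[0, 0, 0], [0, 0.002, 0], 0.59],
    [[0, 0, 0], [0, 0.002, 0], 0.59],
    [[0, 0, 0], [0, 0.002, 0], 0.59],
    [[0, 0, 0], [0, 0.002, 0], 0.59],
    [[0, 0, 0], [0, 0.002, 0], 0.59],
    [[0, 0, 0], [0, 0.002, 0], 0.59],
    [[0, 0, 0], [0, 0.002, 0], 0.59],
  ],
)

```text
time: 3.97
eef_pos: [0.5398, 0.192, 0.0619]
tcp_rot: [0.02, -0.707, 0.707, -0.018]
contact_force: [-5.7, -1.9, 9.9]
opening: 0.592
```

```bash
python3 look.py w4; cat > pin.py <<'E'
import sys
from h import *
from plant import ctrl
n=sys.argv[1]; out=[]
for cam,(x,y) in (("scene",(330,150)),("side",(225,215))):
    c=ctrl.read_camera(cam); np.savez(f"{cam}_{n}.npz",**c)
    out.append(cv2.resize(c["pixels"][y:y+85,x:x+110],(388,300),interpolation=cv2.INTER_CUBIC))
cv2.imwrite(f"pics/pin_{n}.png",np.hstack(out))
print(ctrl.get_state()["time"])
E
python3 pin.py a; python3 pin.py b; python3 - <<'E'
import numpy as np
for c in("scene","side"):
    a=np.load(f"{c}_a.npz")["pixels"].astype(int);b=np.load(f"{c}_b.npz")["pixels"].astype(int)
    d=abs(a-b).max(2);print(c,(d>25).sum())
E
```

```text
3.9667 [0.5398 0.192  0.0619] 0.592 [-0.001 -0.    -0.     0.001  0.001 -0.   ] [-5.7 -1.9  9.9] [-0.19  0.79 -0.03]
[[-9.986e-01 -2.300e-03  5.300e-02]
 [-5.300e-02 -8.000e-04 -9.986e-01]
 [ 2.300e-03 -1.000e+00  7.000e-04]]
[222, 228, 67, 63, 1974] [260.5 253.2] [0.544  0.2158 0.0652] [0.523  0.1957 0.0581] [0.6132 0.2382 0.2049]
[348, 228, 67, 63, 1960] [375.6 253.1] [0.5472 0.1676 0.0652] [0.5232 0.1451 0.0589] [0.6132 0.1957 0.2049]
(array([-0.0007,  0.0001,  0.0023]), array([-0.0001, -0.0121, -0.    ]), np.float64(0.012102452778174233))
4.1167
4.2167
scene 0
side 4
```

View pics/pin_b.png

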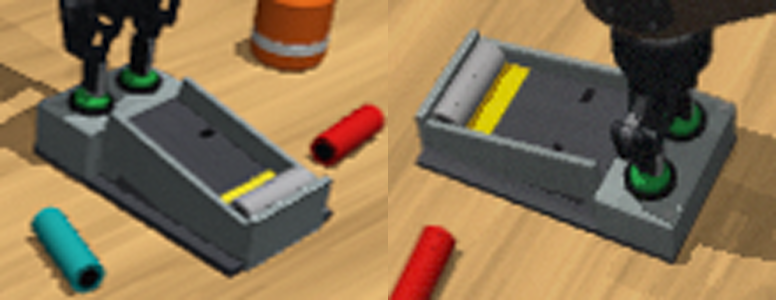

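The pin lies against the end stop past the yellow pad, at scene crop (275,195) and side crop (470,80). It did not move between two frames 0.1 s apart. Both keys are about 8 mm down at 9.9 N. Now I release straight up.

Emit:
jog_arm(
  deltas=[
    [[0, 0, 0], [0, -0.004, 0], 0.59],
    [[0, 0, 0], [0, -0.01, 0], 0.59],
    [[0, 0, 0], [0, -0.02, 0], 0.59],
    [[0, 0, 0], [0, -0.045, 0], 0.59],
    [[0, 0, 0], [0, -0.08, 0], 0.59],
    [[0, 0, 0], [0, -0.12, 0], 0.59],
    [[0, 0, 0], [0, -0.15, 0], 0.59],
    [[0, 0, 0], [0, -0.15, 0], 0.59],
    [[0, 0, 0], [0, -0.15, 0], 0.59],
    [[0, 0, 0], [0, -0.15, 0], 0.59],
  ],
)

```text
time: 5.05
eef_pos: [0.5396, 0.192, 0.2111]
tcp_rot: [0.02, -0.707, 0.707, -0.018]
contact_force: [-0.4, 0.1, -0.2]
opening: 0.588
```

```bash
python3 look.py w5; python3 pin.py c; python3 - <<'E'
import cv2,numpy as np
a=np.load("scene_c.npz")["pixels"];b=np.load("w5.npz")["pixels"]
cv2.imwrite("pics/end.png",np.vstack([cv2.resize(a,(464,290)),cv2.resize(b,(464,290))]))
E
```

```text
5.05 [0.5396 0.192  0.2111] 0.588 [-0.001  0.025  0.031  0.     0.003 -0.   ] [-0.4  0.1 -0.2] [-0.   -0.01 -0.02]
[[-9.986e-01 -3.400e-03  5.300e-02]
 [-5.300e-02 -1.000e-03 -9.986e-01]
 [ 3.500e-03 -1.000e+00  8.000e-04]]
[278, 84, 12, 7, 84] [283.5  87. ] [0.62   0.2258 0.0493] [0.6173 0.2209 0.0434] [0.6227 0.2313 0.0513]
[347, 84, 12, 7, 84] [352.5  87. ] [0.6232 0.1658 0.0494] [0.6204 0.16   0.0419] [0.626  0.1707 0.051 ]
[266, 166, 36, 37, 1067] [283.9 184.2] [0.5389 0.221  0.0733] [0.5177 0.1958 0.0582] [0.6131 0.2369 0.354 ]
[334, 166, 37, 38, 1078] [351.6 184.3] [0.5419 0.1622 0.0732] [0.5203 0.1437 0.0585] [0.6131 0.1958 0.354 ]
(array([-0.0008,  0.0001,  0.0035]), array([-9.000e-04,  1.371e-01, -1.000e-04]), np.float64(0.13709227655166184))
5.2
```

View pics/end.png

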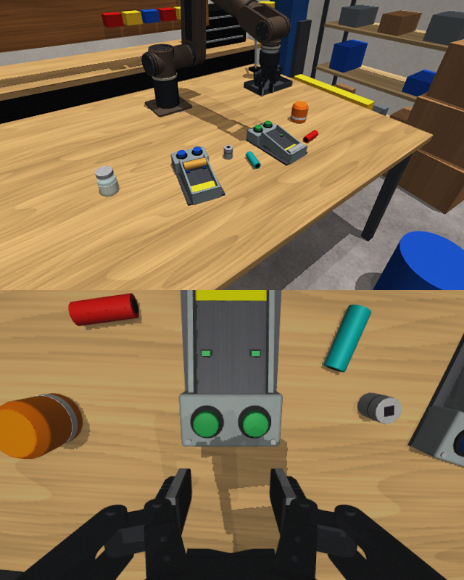

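View pics/pin_c.png

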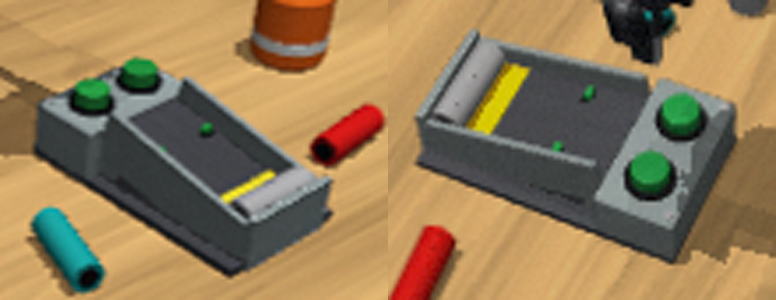

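Both keys and both teeth are up again, the pin is at the end stop, and the gripper is clear with nothing else moved. I hand the job in.

```bash
python3 -c "
from plant import ctrl
print(ctrl.sign_off())"
```

```text
the job is handed in; nothing more can be done
None
```

The steel pin is out and lying still against the green feeder's end stop, and I handed the job in at about 5.2 s (limit 29 s).

- **Pressing:** I set the fingertips to the key spacing and pushed both green keys down together. Both caps measured about 8 mm down at roughly 10 N, level with each other to 0.1 mm each time I measured. I held them there until the pin showed no movement at the stop between two frames 0.1 s apart.
- **Release:** I lifted straight up. Both caps were back at 73 mm, the teeth stood out of the deck again, and the gripper was about 140 mm clear with about zero contact force.
- **Other things on the bench:** The blue feeder, its brass pin, the bystanders and the loose red and turquoise cylinders looked unmoved in the final pictures. I judged this by eye and did not measure it.

No check failed. The only small disagreement was the key spacing, which measured 59 mm against the 60 mm given, within calibration.

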